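# Dose a tea tin at the packing bench

## Robot

A 6-joint arm with a two-finger parallel gripper is mounted at the origin on the work surface. World frame = base frame: x ahead of the robot, y to its left, z up, the work surface at z = 0. Lengths are in m, angles in rad, forces in N, time in s.
With the tool pointing down it reaches from about 0.2 to 0.875 m from the base axis. Payload 3.4 kg.
Tool frame: the origin (TCP) lies at the very end of the fingers, on their centre line; the grasp point (between the pads) lies 19 mm behind it; z points along the fingers, y is the line along which they close (so a half turn about z gives the same grasp; the last joint's range is limited). The gripper opens to 94 mm and grips with 3 to 60 N. Pads are 16 mm wide; open, the fingers measure 119 mm over their backs; the gripper's body (75 mm by 177 mm) begins 78 mm behind the grasp point.
Start: joints at [-1.469, 0.276, 1.505, -0, 1.361, -0.121], TCP at [0.127, -0.561, 0.175] pointing down, gripper open.
Joint ranges: [-2.89, 2.89], [-0.75, 2.08], [0.22, 2.7], [-1.18, 4.32], [0.11, 2.71], [-2.7, 2.7]. Speed limits (rad/s): [2.57, 2.57, 3.14, 3.14, 3.14, 3.14].

## Interface

Orientations are given as [roll, pitch, yaw] about the fixed x, y, z axes, in that order (R = Rz(yaw) Ry(pitch) Rx(roll)).
In Python, from cell import ctrl gives the robot as it stands.
- The arm moves only by the shell command python3 -m crank 'ROWS' [OPENING] [FORCE]. ROWS is text: rows parted by semicolons, each of 4 numbers parted by spaces: the shift along the tool's x, y, z in m, then the turn about the tool's z in rad. A call has 1 to 20 rows; each row shifts and turns the commanded pose from where the row before left it, along the tool's axes as they then stand; what a row does not reach is not made up. A row lasts 1/10 s, in which the tool goes at most 50 mm and 8.59 degrees, less where a joint would pass 70% of its speed; a pose out of reach is approached as far as the arm can. A call with a gripper value outside its range is refused whole. OPENING is the opening, from -1 (shut) to 1 (fully open), set as the call begins (- or left out, the last holds). The fingers move at their own pace and stop on an object; FORCE is the grip in N (left out, the last holds). Time passes only in rows, so rows that do not move let the fingers close. It gives the time, the measured TCP pose, the force, the opening and the grip force at its end, in the units of the state.
- ctrl.get_state(): the state, without advancing time (a new reading comes with each control period).
- ctrl.capture(name): name is "scene" or "side" or "wrist"; returns a dict with "color" (420x560x3 uint8, red, green, blue), "depth" (420x560 float32, m along the optical axis (not along the pixel's ray), 0 where there is no reading), "fx", "fy", "cx", "cy" (pixels), "R" (3x3) and "t" (3): a world point X has camera coordinates R X + t. Camera axes: x right, y down, z forward; pixel columns grow to the right and rows downward; lengths in m; the calibration is good to about 2 mm. A picture is of the moment at which its call begins.
- ctrl.finish_job(): hands the job in; it is judged then, once.
The state is a dict: "clock": time; "joint_positions": joint angles; "joint_velocities": joint speeds; "effort": joint torques, N m; "ee_pos": TCP position; "orientation": TCP orientation; "contact_force": force on the tool from outside, world axes, zero at the start; "ft_torque": the same for the moment, N m; "finger_gap": finger opening in m; "finger_force": force on a finger pad.
Only numpy, scipy, OpenCV 4.12 (cv2) and the standard library are available. Lean on these libraries where they do the work, as an engineer would, in place of code of your own. Each camera call takes 0.05 s, during which the arm holds its last target. There are 200 camera calls.

## Task

Slide the open red tin along the guide lane, under the dispenser's spout, until it stands against the blue end stop; then press the dispenser's sprung blue cap right down and let it spring back up. The dispenser's riser is set to a different height each time and is delicate, so feel for the cap and keep every push on the dispenser under 22 N. Do not press before the tin is in place, and leave the jar, the carton and the pot lid alone.

Things in the scene. Friction and masses are not known exactly. Their poses are not given: they have to be found in the camera images.
- station: Steel plate 190 x 340 mm, 6 mm thick, fixed to the bench. Origin on the bench (z = 0) below the spout's tip; plate spans x -60 to +130, y -240 to +100 mm. A guide lane runs along y, centred on x = 0: two rails 68 mm apart inside, 6 mm thick, top 22 mm above the bench, y -220 to +40, open at the -y end. A blue end stop crosses it: face at y = +30, top 40 mm above the bench.
- tin_seat (a point): Point on the plate's top face (6 mm above the bench), in the lane below the spout's tip, where the tin's origin lies when the tin stands against the end stop. Axes as the station's.
- tin: Open square red tea tin, 60 x 60 mm, 58 mm tall, walls 3 mm, about 0.15 kg, loose, standing in the lane. Origin: centre of its underside; z up, sides along its x and y.
- dispenser: White canister, blue band, 64 mm diameter, fixed at station x = +85, y = 0. Origin: centre of its underside, 6 mm above the bench; axes as the station's. On its axis a steel riser tube, drawn out 0 to 30 mm (not reported, stays as set), with a black collar, carries the blue cap: a flat disc 40 mm across, its unpressed top 147 to 177 mm above this origin, depending on the riser.
- cap (a joint): How far the cap is pressed down (m): 0 up, 0.012 fully down on its stop. Spring: about 4 N to start it, 10 N fully down. The cap carries a blue spout 10 mm thick that runs along -x to above the lane's middle; its lowest point is 121 to 151 mm above the dispenser's origin (63 mm or more above the tin's rim).
- jar: Bystander: green glass jar with a steel lid, 60 mm diameter, 85 mm tall, loose on the bench. Origin: centre of its underside.
- carton: Bystander: red carton with a black band, 36 x 56 x 75 mm tall, loose on the bench. Origin: centre of its underside.
- pot_lid: Bystander: glass pot lid 104 mm across with a black knob, 37 mm tall in all, loose on the bench. Origin: centre of its underside.

How it is judged:
On the way, in this order (a step that is already met when the one before it is completed fails the run):
1. The tin stands upright in the lane against the end stop, within 10 mm of its seat under the spout (horizontal distance between tin and tin_seat below 0.01 m and z of tin in the frame of tin_seat below 0.005 m and angle between tin's own z axis and vertical below 0.1 rad and linear speed of tin below 0.02 m/s), for 0.3 s.
2. With the tin in place, the cap is pressed down by at least 9 of its 12 mm and kept there for 0.2 s (horizontal distance between tin and tin_seat below 0.01 m and z of tin in the frame of tin_seat below 0.005 m and angle between tin's own z axis and vertical below 0.1 rad and value of joint cap above 0.009 m), for 0.2 s.
3. The cap is let go and springs back to within 2 mm of its top position (value of joint cap below 0.002 m), for 0.2 s.
At the end, for the whole second after the job is handed in: The tin stands upright and at rest on the plate, within 10 mm (horizontally) of its seat under the spout; the cap is back up to within 2 mm; the jar, the carton and the pot lid are within 20 mm of where they started (horizontal distance between tin and tin_seat below 0.01 m and z of tin in the frame of tin_seat below 0.005 m and angle between tin's own z axis and vertical below 0.1 rad and linear speed of tin below 0.01 m/s and value of joint cap below 0.002 m and distance of each of jar, carton, pot_lid from where it was at the start of the episode below 0.02 m); the robot touches nothing.
It fails at once if The dispenser, its cap or its spout is pushed with 22 N or more (contact force between any of the fingers, the arm and dispenser above 22 N).
It fails at once if The cap is pressed by more than 4 mm while the tin is not in place (within 10 mm of its seat, upright) (value of joint cap above 0.004 m and not (horizontal distance between tin and tin_seat below 0.01 m and z of tin in the frame of tin_seat below 0.005 m and angle between tin's own z axis and vertical below 0.1 rad)).
It fails at once if The tin is tipped by more than 0.5 rad (angle between tin's own z axis and vertical above 0.5 rad).
It fails at once if The jar, the carton or the pot lid is moved by 20 mm or more or tipped by more than 0.4 rad (distance of any of jar, carton, pot_lid from where it was at the start of the episode above 0.02 m or angle between any of jar, carton, pot_lid's own z axis and vertical above 0.4 rad).
It also fails if it takes over 46 s, if anything falls off the work surface, if the arm or the gripper's body presses on something with over 40 N, if the wrist force passes 120 N, or if a joint passes its speed limit or range.

## Working session

There is one attempt and no reset: what is moved stays moved. The work goes in short steps, Python scripts to look and compute and a shell command to move; the robot and the scene stay as the last step left them, time stands still between calls to the robot, and variables do not carry over. Pictures are saved under pics/ and viewed, at most 10 in all, crops included, and the job is handed in when it is done.

```bash
mkdir -p pics; ls; python3 - <<'E'
from cell import ctrl
import cv2,numpy as np
s=ctrl.get_state();print({k:np.round(v,3) for k,v in s.items()})
for n in("scene","side"):
    c=ctrl.capture(n);np.savez(n+'.npz',**c);cv2.imwrite(f'pics/{n}0.png',c['color'][...,::-1]);print(n,-c['R'].T@c['t'],c['fx'])
E
```

```text
pics
{'clock': np.float64(0.0), 'joint_positions': array([-1.469,  0.277,  1.506, -0.   ,  1.361, -0.121]), 'joint_velocities': array([-0.   ,  0.   ,  0.001,  0.002,  0.001, -0.001]), 'effort': array([-2.0000e-03, -4.0460e+01, -2.3723e+01,  7.0000e-02,  3.4000e-02,
       -0.0000e+00]), 'ee_pos': array([ 0.127, -0.56 ,  0.174]), 'orientation': array([-3.14 , -0.   ,  0.223]), 'contact_force': array([-0.73 ,  0.181, -0.872]), 'ft_torque': array([0.038, 0.033, 0.009]), 'finger_force': np.float64(0.0), 'finger_gap': np.float64(0.094)}
scene [1.00272126 0.55916951 0.71005966] 494.57188058078964
side [0.41021559 0.85981287 0.49844843] 539.32113731582
```

View pics/scene0.png

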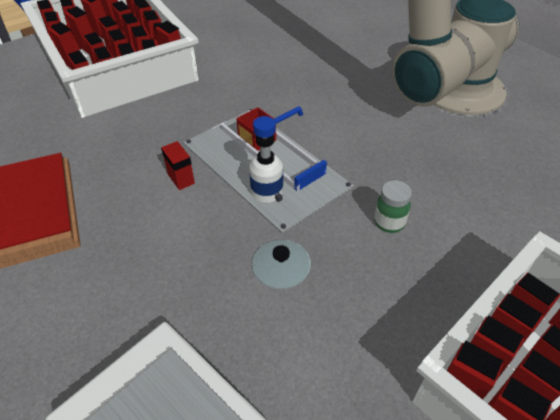

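View pics/side0.png

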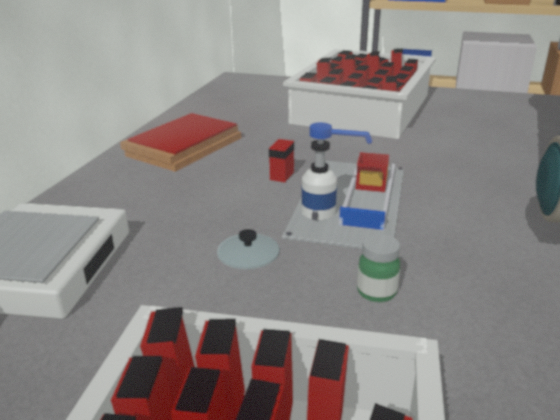

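Scene: tin at about (256,125), dispenser at (265,175) with its cap at (264,127) and spout tip at (300,112). The end stop is at (311,175), and the plate corners are near (185,141), (283,229) and (351,184). Side: cap (320,131), tin (373,172), stop (363,217).

```bash
cat > h.py <<'E'
import numpy as np,cv2
def ray(c,u,v,z):
    d=c['R'].T@np.array([(u-c['cx'])/c['fx'],(v-c['cy'])/c['fy'],1]);o=-c['R'].T@c['t']
    return o+d*(z-o[2])/d[2]
def pts(c):
    v,u=np.mgrid[:420,:560];d=c['depth']
    X=np.stack([(u-c['cx'])/c['fx']*d,(v-c['cy'])/c['fy']*d,d],-1)
    return (X-c['t'])@c['R']
def hsv(c): return cv2.cvtColor(np.ascontiguousarray(c['color']),cv2.COLOR_RGB2HSV)
E
python3 - <<'E'
from h import *
np.set_printoptions(precision=4,suppress=True)
for n in('scene','side'):
    c=dict(np.load(n+'.npz'));P=pts(c);H=hsv(c)
    near=(np.abs(P[...,0]-.45)<.4)&(np.abs(P[...,1])<.45)&(c['depth']>0)
    print(n)
    for nm,m in(('blue',(H[...,0]>105)&(H[...,0]<130)&(H[...,1]>150)&(H[...,2]>90)),('red',((H[...,0]<8)|(H[...,0]>172))&(H[...,1]>150)&(H[...,2]>60)),('green',(H[...,0]>45)&(H[...,0]<85)&(H[...,1]>90))):
        k,l,st,ce=cv2.connectedComponentsWithStats((m&near).astype(np.uint8))
        for i in range(1,k):
            if st[i,4]>40:
                p=P[l==i];print(nm,ce[i],st[i,4],'med',np.median(p,0),'lo',np.percentile(p,3,0),'hi',np.percentile(p,97,0))
                if nm=='blue':
                    b=p[p[:,2]>np.percentile(p[:,2],97)-.006]; print('   top',b.mean(0),b.min(0),b.max(0))
    # plate by height and low saturation
    m=near&(abs(P[...,2]-.006)<.003)&(H[...,2]>105)&(H[...,1]<60)
    k,l,st,ce=cv2.connectedComponentsWithStats(m.astype(np.uint8));i=1+np.argmax(st[1:,4])
    print('plate',ce[i],st[i]); m=(l==i).astype(np.uint8)
    q=cv2.boxPoints(cv2.minAreaRect(P[l==i][:,:2].astype(np.float32)));print(cv2.minAreaRect(P[l==i][:,:2].astype(np.float32)),q)
c=dict(np.load('scene.npz'))
for uv in((185,141),(283,229),(351,184)):print(uv,ray(c,*uv,.006))
E
```

```text
scene
blue [271.3526 122.7611] 519 med [ 0.5992 -0.0063  0.173 ] lo [ 0.5221 -0.0221  0.1604] hi [0.6198 0.0102 0.1779]
   top [ 0.5981 -0.0063  0.1757] [ 0.5241 -0.0283  0.1719] [0.6211 0.0109 0.1788]
blue [310.507  174.4047] 430 med [0.518  0.0268 0.0299] lo [0.4806 0.0201 0.0092] hi [0.5542 0.0295 0.041 ]
   top [0.5186 0.0247 0.0389] [0.4772 0.0174 0.0351] [0.5557 0.0312 0.0426]
red [250.3731 122.5725] 386 med [ 0.5318 -0.1759  0.0528] lo [ 0.4947 -0.1813  0.0178] hi [ 0.5531 -0.1196  0.0643]
red [174.9466 152.4242] 356 med [ 0.7177 -0.148   0.0749] lo [ 0.7004 -0.1768  0.0715] hi [ 0.7335 -0.1245  0.0771]
red [180.8211 175.6697] 436 med [ 0.7249 -0.1259  0.0276] lo [ 0.7033 -0.1732  0.0033] hi [ 0.735  -0.1226  0.052 ]
green [392.4462 209.6741] 316 med [0.4851 0.2117 0.0558] lo [0.4568 0.1797 0.0451] hi [0.493  0.225  0.0636]
plate [266.6693 180.9431] [ 184  123  170  110 4478]
((0.5519899129867554, -0.08142870664596558), (0.1958930343389511, 0.343410462141037), 2.1818466186523438) [[ 0.4476  0.0864]
 [ 0.4607 -0.2567]
 [ 0.6564 -0.2493]
 [ 0.6433  0.0939]]
side
blue [361.8124 2
[... 267 characters left out ...]
-0.1227  0.0756]
red [280.3146 168.161 ] 410 med [ 0.7099 -0.1253  0.029 ] lo [ 0.6976 -0.1608  0.0056] hi [ 0.7303 -0.121   0.0512]
red [371.4642 173.8396] 293 med [ 0.5229 -0.1224  0.0413] lo [ 0.4936 -0.18    0.0101] hi [ 0.5464 -0.1182  0.063 ]
green [378.0952 268.    ] 315 med [0.4629 0.2204 0.0571] lo [0.4388 0.2066 0.0482] hi [0.4839 0.2262 0.064 ]
plate [343.2149 213.4208] [ 282  161  122   87 3351]
((0.554218590259552, -0.08013667166233063), (0.18964092433452606, 0.34514912962913513), 2.0229969024658203) [[ 0.4534  0.089 ]
 [ 0.4655 -0.256 ]
 [ 0.6551 -0.2493]
 [ 0.6429  0.0957]]
(185, 141) [ 0.65   -0.2453  0.006 ]
(283, 229) [0.6375 0.0894 0.006 ]
(351, 184) [0.456  0.0812 0.006 ]
```

```bash
cat >> h.py <<'E'
from scipy.spatial.transform import Rotation as Ro
O=np.array([.5155,-.012]);Y=.037
def st2w(x,y): c,s=np.cos(Y),np.sin(Y);return O+[c*x-s*y,s*x+c*y]
def w2st(p): c,s=np.cos(Y),np.sin(Y);d=np.asarray(p)[...,:2]-O;return np.stack([c*d[...,0]+s*d[...,1],-s*d[...,0]+c*d[...,1]],-1)
def delta(target,yaw=None):
    "total shift (in tool axes after the turn) and turn about tool z"
    from cell import ctrl
    s=ctrl.get_state();r=np.array(s['orientation']);t=0
    if yaw is not None: t=-(yaw-r[2])
    R=(Ro.from_euler('xyz',r)*Ro.from_euler('z',t)).as_matrix()
    print('at',np.round(s['ee_pos'],4),'st',np.round(w2st(s['ee_pos']),4),'shift',np.round(R.T@(np.array(target)-s['ee_pos']),4),'turn',round(t,4))
E
python3 - <<'E'
from h import *
delta([*st2w(.036,-.240),.2],.824)
E
```

```text
at [ 0.127  -0.5602  0.1742] st [-0.4085 -0.5335] shift [ 0.5217  0.1076 -0.0254] turn -0.6012
```

```bash
python3 -m crank '0 0 -0.006 -0.15;0 0 -0.006 -0.15;0 0 -0.006 -0.15;0 0 -0.007 -0.15;0.04 0.009 0 0;0.04 0.009 0 0;0.04 0.009 0 0;0.04 0.009 0 0;0.04 0.009 0 0;0.04 0.009 0 0;0.04 0.009 0 0;0.04 0.009 0 0;0.04 0.009 0 0;0.04 0.009 0 0;0.04 0.009 0 0;0.04 0.009 0 0;0.04 0 0 0;0 0 0 0;0 0 0 0' 1
python3 - <<'E'
from h import *
from cell import ctrl
delta([*st2w(.036,-.240),.2],.824)
c=ctrl.capture('wrist');np.savez('wrist.npz',**c);cv2.imwrite('pics/w1.png',c['color'][...,::-1])
E
```

```text
clock: 2.0
ee_pos: [0.5598, -0.2524, 0.1992]
orientation: [-3.14, 0.001, 0.825]
contact_force: [-0.7, 0.1, -0.4]
finger_gap: 0.0942
finger_force: 0.0
at [ 0.5598 -0.2524  0.1992] st [ 0.0354 -0.2419] shift [ 0.0018 -0.0009 -0.0008] turn 0.0009
```

View pics/w1.png

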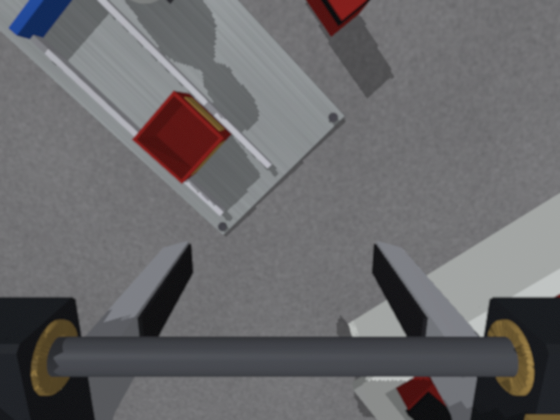

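Wrist view: the plate's -y corners are at (345,117) and (225,235), and the rail ends at (270,168) and (224,214). The tin rim's corners are at (177,92), (229,134), (183,181) and (134,138), with the fingers behind it.

```bash
python3 - <<'E'
from h import *
np.set_printoptions(precision=4,suppress=True)
c=dict(np.load('wrist.npz'))
for uv,z in(((345,117),.006),((225,235),.006),((270,168),.022),((224,214),.022),((177,92),.064),((229,134),.064),((183,181),.064),((134,138),.064),((45,40),.022),((104,0),.022)):
    p=ray(c,*uv,z);print(uv,p,w2st(p))
P=pts(c);H=hsv(c);m=((H[...,0]<8)|(H[...,0]>172))&(H[...,1]>150)&(abs(P[...,2]-.064)<.004)
k,l,s,ce=cv2.connectedComponentsWithStats(m.astype(np.uint8));i=l[150:200,150:220][l[150:200,150:220]>0]
print(cv2.minAreaRect(w2st(P[m&(np.mgrid[:420,:560][1]<260)]).astype(np.float32)))
S=dict(np.load('scene.npz'));P=pts(S);H=hsv(S);m=(H[...,0]>105)&(H[...,0]<130)&(H[...,1]>150)&(P[...,2]>.12)&(P[...,0]<.7)&(P[...,0]>.4)&(abs(P[...,1])<.1)
q=P[m];st=w2st(q)
for a in np.arange(-.01,.11,.01):
    b=(st[:,0]>=a)&(st[:,0]<a+.01)
    if b.any():print(round(a,3),b.sum(),st[b,1].min(),st[b,1].max(),q[b,2].min(),q[b,2].max())
E
```

```text
(345, 117) [ 0.653  -0.2483  0.006 ] [ 0.1287 -0.2412]
(225, 235) [ 0.4663 -0.2555  0.006 ] [-0.0582 -0.2415]
(270, 168) [ 0.5596 -0.2325  0.022 ] [ 0.0359 -0.222 ]
(224, 214) [ 0.4883 -0.2353  0.022 ] [-0.0354 -0.2221]
(177, 92) [ 0.5509 -0.1228  0.064 ] [ 0.0313 -0.112 ]
(229, 134) [ 0.559  -0.1803  0.064 ] [ 0.0373 -0.1698]
(183, 181) [ 0.4961 -0.1818  0.064 ] [-0.0257 -0.1689]
(134, 138) [ 0.4923 -0.1236  0.064 ] [-0.0273 -0.1107]
(45, 40) [0.4852 0.0055 0.022 ] [-0.0296  0.0186]
(104, 0) [ 0.5538 -0.0106  0.022 ] [ 0.0384 -0.    ]
((0.0012134499847888947, -0.1392137110233307), (0.059937845915555954, 0.05923224985599518), 1.0722907781600952)
-0.01 1 0.003112252579050574 0.003112252579050574 0.1562436449424366 0.1562436449424366
0.0 28 -0.0011435532256511656 0.006357095225189016 0.15580736032380188 0.17347657229959498
0.01 20 -0.0012905217541024558 0.005022744674580124 0.16454337315706885 0.17271344097761124
0.02 20 -0.0019253646044968256 0.005308490553878421 0.1670373430249492 0.17273048948728456
0.03 25 -0.0020806779622599596 0.006282432364846304 0.16508001366921238 0.17442384528625438
0.04 23 -0.001240703426641122 0.004769116546163537 0.16584629359470088 0.1724877720734574
0.05 25 -0.0002171848187579083 0.004903154489177622 0.16572727682393207 0.1739028058094529
0.06 17 -0.007097180609333811 0.010616114887036215 0.1665388089597346 0.17774788163835742
0.07 67 -0.01587351498864406 0.019001603490976595 0.1443099372503794 0.17835163102497423
0.08 109 -0.01947584473833192 0.0200509734028135 0.14374453169394363 0.1787615521539296
0.09 124 -0.016991295365938443 0.019569486438905544 0.14252917885748198 0.17858018089084268
0.1 83 -0.007407492980322424 0.015310132545416872 0.15832270233836354 0.1777218777384309
```

```bash
python3 -m crank '0 0 0.03 0;0 0 0.03 0;0 0 0.03 0;0 0 0.03 0;0 0 0.025 0;0 0 0.015 0;0 0 0.009 0;0 0 0 0;0 0 0 0;0.007 -0.007 0 0;0.007 -0.007 0 0;0.005 -0.005 0 0;0.005 -0.005 0 0;0 0 0 0' - && python3 -m crank '0.005 -0.005 0 0;0.006 -0.006 0 0;0.006 -0.006 0 0;0.006 -0.006 0 0;0.006 -0.006 0 0;0.006 -0.006 0 0;0.006 -0.006 0 0;0.006 -0.006 0 0;0.006 -0.006 0 0;0.006 -0.006 0 0;0.005 -0.005 0 0;0.003 -0.003 0 0;0 0 0 0;0 0 0 0'
python3 - <<'E'
from h import *
from cell import ctrl
delta([*st2w(.036,-.110),.03])
c=ctrl.capture('wrist');np.savez('wrist.npz',**c);a=c['color'];b=ctrl.capture('side');np.savez('side.npz',**b);c2=b['color'][80:290,220:500]
cv2.imwrite('pics/w2.png',np.vstack([cv2.resize(a,(400,300)),cv2.resize(c2,(400,300))])[...,::-1])
E
```

```text
clock: 3.45
ee_pos: [0.5587, -0.2179, 0.0314]
orientation: [3.141, -0.0, 0.824]
contact_force: [0.8, 0.9, -0.7]
finger_gap: 0.0942
finger_force: 0.0
clock: 4.85
ee_pos: [0.5548, -0.1242, 0.0308]
orientation: [-3.141, 0.0, 0.823]
contact_force: [0.7, -0.1, 0.0]
finger_gap: 0.094
finger_force: 0.0
at [ 0.5548 -0.1242  0.0308] st [ 0.0352 -0.1136] shift [ 0.0031 -0.0019  0.0008] turn 0
```

View pics/w2.png

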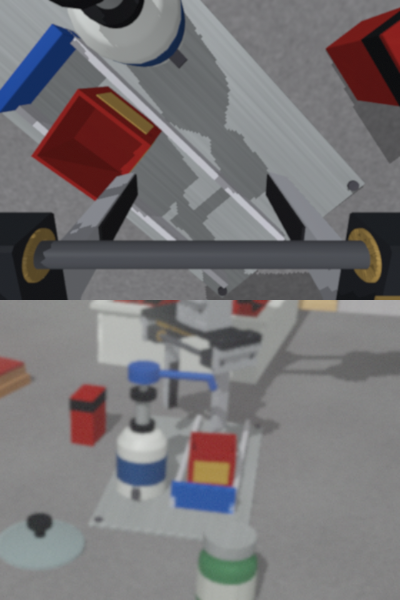

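The finger is behind the tin (top view, tin at (97,142)), and the tin is in the lane about 30 mm short of the stop. The body is still behind the spout. I'll measure where the tin and finger are.

```bash
cat >> h.py <<'E'
def tin(c):
    P=pts(c);H=hsv(c);s=w2st(P)
    m=((H[...,0]<8)|(H[...,0]>172))&(H[...,1]>120)&(abs(P[...,2]-.063)<.005)&(abs(s[...,0])<.045)&(abs(s[...,1]+.1)<.16)
    q=s[m];print('tin n',m.sum(),cv2.minAreaRect(q.astype(np.float32)),'y',np.percentile(q[:,1],[1,99]),'x',np.percentile(q[:,0],[1,99]))
E
python3 - <<'E'
from h import *
for n in('wrist','side'):tin(dict(np.load(n+'.npz')))
c=dict(np.load('wrist.npz'));P=pts(c);s=w2st(P);v,u=np.mgrid[:420,:560]
m=(u>100)&(u<200)&(v>240)&(P[...,2]<.075)&(P[...,2]>.028)&(hsv(c)[...,1]<80)&(s[...,1]<-.05)
q=s[m];i=np.argsort(q[:,1])[-5:];print(m.sum(),q[i],P[m][i,2],np.percentile(q,[2,98],0))
E
```

```text
tin n 3568 ((-0.0017180424183607101, -0.0399082750082016), (0.061469029635190964, 0.060354284942150116), 5.15583610534668) y [-0.06824408 -0.00874744] x [-0.03277552  0.03066297]
tin n 194 ((-0.0009517092257738113, -0.039095889776945114), (0.05599868297576904, 0.06416299194097519), 5.324018955230713) y [-0.07199626 -0.00664643] x [-0.03132344  0.02807381]
471 [[ 2.30940107e-04 -6.54140584e-02]
 [-1.34196032e-04 -6.53830978e-02]
 [-3.93796648e-04 -6.53461111e-02]
 [ 1.65617460e-05 -6.52693428e-02]
 [-2.13374557e-04 -6.52319652e-02]] [0.06981163 0.0705506  0.07148115 0.07366923 0.07461838] [[-0.02611085 -0.08530951]
 [ 0.0069846  -0.06585212]]
```

```bash
python3 -m crank '-0.0085 0.0085 0 0;-0.009 -0.009 0 0;-0.0085 -0.0085 0 0;0 0 0 0;0.004 -0.004 0 0;0.004 -0.004 0 0;0.004 -0.004 0 0;0.004 -0.004 0 0;0.004 -0.004 0 0;0.003 -0.003 0 0;0.002 -0.002 0 0;0 0 0 0;0 0 0 0'
python3 - <<'E'
from h import *
from cell import ctrl
delta([*st2w(.0104,-.081),.03])
for n in('wrist','side'):
    c=ctrl.capture(n);np.savez(n+'.npz',**c);tin(c)
E
```

```text
clock: 6.25
ee_pos: [0.5295, -0.1019, 0.0309]
orientation: [-3.141, -0.0, 0.823]
contact_force: [-0.2, -1.1, 1.0]
finger_gap: 0.0943
finger_force: 0.6
at [ 0.5295 -0.1019  0.0309] st [ 0.0107 -0.0903] shift [ 0.0064 -0.0068  0.0009] turn 0
tin n 3700 ((0.002163087949156761, -0.018777120858430862), (0.05978359654545784, 0.06055561080574989), 86.53358459472656) y [-0.04936712  0.01167461] x [-0.02814561  0.03348739]
tin n 226 ((0.002734702080488205, -0.017654042690992355), (0.06400689482688904, 0.05835925042629242), 86.79521179199219) y [-0.04883286  0.01354368] x [-0.02694205  0.03250785]
```

```bash
python3 -m crank '0.002 -0.002 0 0;0.002 -0.002 0 0;0.002 -0.002 0 0;0.001 -0.001 0 0;0 0 0 0;0 0 0 0'
python3 - <<'E'
from h import *
from cell import ctrl
delta([*st2w(.0104,-.078),.03])
for n in('wrist','side'):
    c=ctrl.capture(n);np.savez(n+'.npz',**c);tin(c)
b=ctrl.capture('scene')['color'][90:200,200:350];a=ctrl.capture('side')['color'][100:240,270:430]
cv2.imwrite('pics/w3.png',np.vstack([cv2.resize(b,(400,293)),cv2.resize(a,(343,300))[:, :, :] if 0 else cv2.resize(a,(400,300))])[...,::-1])
E
```

```text
clock: 6.95
ee_pos: [0.5292, -0.0919, 0.0309]
orientation: [-3.141, -0.0, 0.823]
contact_force: [-1.9, -0.3, 1.3]
finger_gap: 0.094
finger_force: 0.4
at [ 0.5292 -0.0919  0.0309] st [ 0.0107 -0.0804] shift [ 0.0015 -0.0019  0.0009] turn 0
tin n 3756 ((0.0021157506853342056, -0.008698325604200363), (0.06020918861031532, 0.060621511191129684), 86.05386352539062) y [-0.03953452  0.02193532] x [-0.02815063  0.03349962]
tin n 233 ((0.0023976899683475494, -0.0077406056225299835), (0.06350230425596237, 0.05894670635461807), 85.68557739257812) y [-0.03994687  0.02482534] x [-0.02667366  0.03187092]
```

View pics/w3.png

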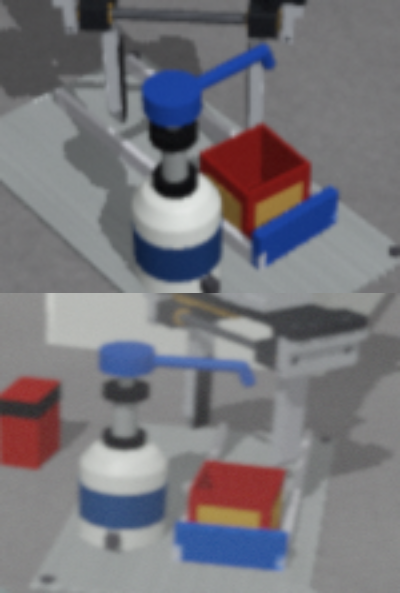

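The tin sits about 8 mm short of the stop. The gripper body is still clear of the spout tip, which is at (265,55) top and (248,375) bottom in the crop. A few small millimetres more.

```bash
python3 -m crank '0.0008 -0.0007 0 0;0.0008 -0.0007 0 0;0 0 0 0;0 0 0 0'; python3 -m crank '0.0007 -0.0007 0 0;0.0007 -0.0007 0 0;0 0 0 0;0 0 0 0'
python3 - <<'E'
from h import *
from cell import ctrl
delta([*st2w(.0104,-.078),.03])
for n in('wrist','side'):
    c=ctrl.capture(n);np.savez(n+'.npz',**c);tin(c)
E
```

```text
clock: 7.55
ee_pos: [0.5291, -0.0901, 0.0309]
orientation: [-3.142, 0.0, 0.823]
contact_force: [-1.4, -0.7, 0.6]
finger_gap: 0.0944
finger_force: 0.6
clock: 7.95
ee_pos: [0.5291, -0.088, 0.0309]
orientation: [-3.142, -0.0, 0.823]
contact_force: [-0.6, -0.5, 1.3]
finger_gap: 0.0939
finger_force: 0.6
at [ 0.5291 -0.088   0.0309] st [ 0.0108 -0.0764] shift [-0.0014  0.0008  0.0009] turn 0
tin n 2769 ((0.0018866714090108871, -0.005719505250453949), (0.0584222748875618, 0.060656312853097916), 85.93401336669922) y [-0.03589244  0.02102548] x [-0.02869795  0.03356466]
tin n 224 ((0.0022778958082199097, -0.003051605075597763), (0.06511043757200241, 0.057853322476148605), 86.53424072265625) y [-0.03557559  0.02874971] x [-0.02709481  0.03231133]
```

```bash
python3 -m crank '0.0007 -0.0007 0 0;0 0 0 0;0 0 0 0';python3 -m crank '0.0007 -0.0007 0 0;0 0 0 0;0 0 0 0';python3 -m crank '0.0006 -0.0006 0 0;0 0 0 0;0 0 0 0'
```

```text
clock: 8.35
ee_pos: [0.5291, -0.0871, 0.031]
orientation: [3.142, 0.0, 0.823]
contact_force: [-0.7, -1.7, -0.0]
finger_gap: 0.0939
finger_force: 0.6
clock: 8.65
ee_pos: [0.529, -0.0861, 0.031]
orientation: [3.142, -0.0, 0.823]
contact_force: [-0.8, -1.2, 0.9]
finger_gap: 0.0938
finger_force: 0.6
clock: 8.95
ee_pos: [0.529, -0.0853, 0.031]
orientation: [3.142, 0.0, 0.823]
contact_force: [-0.4, -1.0, 0.2]
finger_gap: 0.0941
finger_force: 0.6
```

```bash
python3 -m crank '-0.007 0.007 0 0;-0.02 0.02 0 0;-0.02 0.02 0 0;-0.016 0.016 0 0;0 0 -0.04 0;0 0 -0.045 0;0 0 -0.045 0;0 0 -0.045 0;0 0 -0.045 0;0 0 0 0;0 0 0 0' -1 20
python3 - <<'E'
from h import *
from cell import ctrl
delta([*st2w(.085,.0),.21])
for n in('wrist','side','scene'):
    c=ctrl.capture(n);np.savez(n+'.npz',**c);tin(c)
c=dict(np.load('wrist.npz'));cv2.imwrite('pics/w4.png',c['color'][...,::-1])
P=pts(c);H=hsv(c);s=w2st(P);m=(H[...,0]>105)&(H[...,0]<130)&(H[...,1]>150)&(P[...,2]>.15)&(s[...,0]>.062)
print(m.sum(),np.median(P[m],0),np.percentile(s[m],[1,99],0),P[m][:,2].max())
E
```

```text
clock: 10.05
ee_pos: [0.533, -0.1749, 0.2519]
orientation: [3.139, -0.001, 0.822]
contact_force: [-0.4, 0.4, -0.4]
finger_gap: 0.0094
finger_force: 0.0
at [ 0.533  -0.1749  0.2519] st [ 0.0114 -0.1634] shift [ 0.1675 -0.0636  0.0419] turn 0
tin n 788 ((0.002347256988286972, -0.0030650831758975983), (0.059679869562387466, 0.0602266862988472), 86.24295806884766) y [-0.03413035  0.02697491] x [-0.02823017  0.0330283 ]
tin n 233 ((0.0022973883897066116, -0.0008471980690956116), (0.06394661217927933, 0.05796598270535469), 86.27667999267578) y [-0.03290448  0.03056054] x [-0.02680971  0.03189311]
tin n 267 ((0.004356866702437401, -0.0020725056529045105), (0.06248222291469574, 0.061740946024656296), 84.77082061767578) y [-0.03414283  0.02934772] x [-0.0275418   0.03507992]
151 [ 0.58828592 -0.02421192  0.16758219] [[ 0.06204316 -0.10954251]
 [ 0.08127305 -0.00354298]] 0.4608955703921772
```

View pics/w4.png

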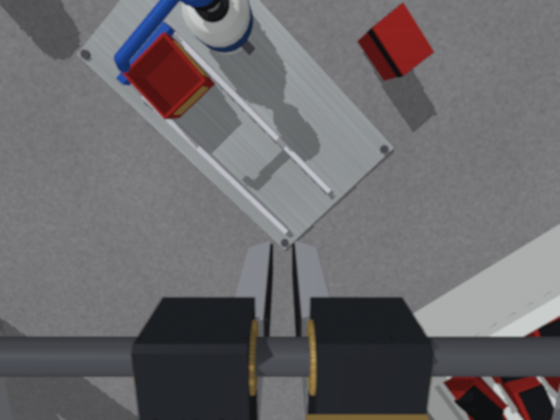

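The tin at (168,75) is seated against the stop under the spout tip at (125,65), and the fingers are closing. Next I'll hover above the cap.

```bash
python3 -m crank '0.0335 -0.0127 0 0;0.0335 -0.0127 0 0;0.0335 -0.0127 0 0;0.0335 -0.0127 0 0;0.0335 -0.0127 0 0;0 0 0.02 0;0 0 0.02 0;0 0 0 0;0 0 0 0'
python3 - <<'E'
from h import *
from cell import ctrl
delta([*st2w(.085,.0),.185])
c=ctrl.capture('scene')['color'][60:220,180:360];a=ctrl.capture('side')['color'][60:240,250:430]
cv2.imwrite('pics/w5.png',np.vstack([cv2.resize(c,(338,300)),cv2.resize(a,(338,300))])[...,::-1])
E
```

```text
clock: 11.1
ee_pos: [0.599, -0.0083, 0.2097]
orientation: [-3.139, 0.002, 0.823]
contact_force: [-0.7, 0.9, 0.2]
finger_gap: 0.0003
finger_force: 0.0
at [ 0.599  -0.0083  0.2097] st [0.0836 0.0006] shift [0.0006 0.0015 0.0247] turn 0
```

View pics/w5.png

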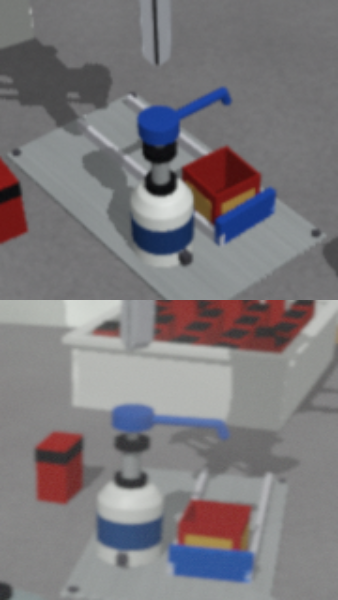

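The fingertip is right above the cap (cap (159,120), tip (157,62) in the top crop), and the tin is in place. Now I'll feel downward.

```bash
python3 -m crank '0 0.001 0.01 0;0 0 0.01 0;0 0 0.003 0;0 0 0 0;0 0 0 0' | grep -E 'ee_|contact'
for i in 1; do python3 -m crank '0 0 0.002 0;0 0 0 0;0 0 0 0'; python3 -m crank '0 0 0.002 0;0 0 0 0;0 0 0 0';python3 -m crank '0 0 0.002 0;0 0 0 0;0 0 0 0'; done | grep -E 'ee_|contact'
```

```text
ee_pos: [0.6005, -0.0091, 0.188]
contact_force: [0.1, -0.4, 0.1]
ee_pos: [0.6005, -0.009, 0.1861]
contact_force: [-0.3, 0.8, 0.4]
ee_pos: [0.6004, -0.009, 0.1838]
contact_force: [-0.4, 0.6, 0.4]
ee_pos: [0.6004, -0.009, 0.1818]
contact_force: [0.7, -0.0, -0.5]
```

```bash
(python3 -m crank '0 0 0.001 0;0 0 0 0;0 0 0 0'; python3 -m crank '0 0 0.001 0;0 0 0 0;0 0 0 0';python3 -m crank '0 0 0.001 0;0 0 0 0;0 0 0 0';python3 -m crank '0 0 0.001 0;0 0 0 0;0 0 0 0';python3 -m crank '0 0 0.001 0;0 0 0 0;0 0 0 0') | grep -E 'ee_|contact'
```

```text
ee_pos: [0.6004, -0.009, 0.1809]
contact_force: [-0.1, 0.5, -0.2]
ee_pos: [0.6004, -0.009, 0.1799]
contact_force: [0.5, -0.1, -0.5]
ee_pos: [0.6004, -0.009, 0.1789]
contact_force: [-0.4, -0.0, 0.4]
ee_pos: [0.6004, -0.009, 0.1779]
contact_force: [-0.4, -0.8, 0.6]
ee_pos: [0.6004, -0.009, 0.1769]
contact_force: [0.3, -0.7, 0.0]
```

```bash
(python3 -m crank '0 0 0.001 0;0 0 0 0;0 0 0 0'; python3 -m crank '0 0 0.001 0;0 0 0 0;0 0 0 0';python3 -m crank '0 0 0.001 0;0 0 0 0;0 0 0 0';python3 -m crank '0 0 0.001 0;0 0 0 0;0 0 0 0') | grep -E 'ee_|contact'
```

```text
ee_pos: [0.6004, -0.009, 0.1759]
contact_force: [-0.1, -0.4, -0.2]
ee_pos: [0.6004, -0.009, 0.1749]
contact_force: [0.3, 0.6, -0.1]
ee_pos: [0.6004, -0.009, 0.1739]
contact_force: [-1.1, 0.6, -0.5]
ee_pos: [0.6004, -0.009, 0.1729]
contact_force: [0.4, -0.5, -0.0]
```

```bash
(python3 -m crank '0 0 0.001 0;0 0 0 0;0 0 0 0'; python3 -m crank '0 0 0.001 0;0 0 0 0;0 0 0 0';python3 -m crank '0 0 0.001 0;0 0 0 0;0 0 0 0';python3 -m crank '0 0 0.001 0;0 0 0 0;0 0 0 0') | grep -E 'ee_|contact'
```

```text
ee_pos: [0.6004, -0.009, 0.1719]
contact_force: [0.8, -0.5, -0.4]
ee_pos: [0.6004, -0.009, 0.1709]
contact_force: [-0.2, -0.1, -0.7]
ee_pos: [0.6004, -0.009, 0.1699]
contact_force: [0.2, -0.9, -0.5]
ee_pos: [0.6004, -0.009, 0.1689]
contact_force: [-0.7, -0.2, 0.3]
```

```bash
python3 - <<'E'
from h import *
from cell import ctrl
print(ctrl.get_state()['contact_force'])
c=ctrl.capture('scene')['color'][90:180,220:340];a=ctrl.capture('side')['color'][90:180,280:400]
cv2.imwrite('pics/w6.png',np.vstack([cv2.resize(c,(400,300)),cv2.resize(a,(400,300))])[...,::-1])
E
```

```text
[-0.7405297  -0.18147199  0.27420022]
```

View pics/w6.png

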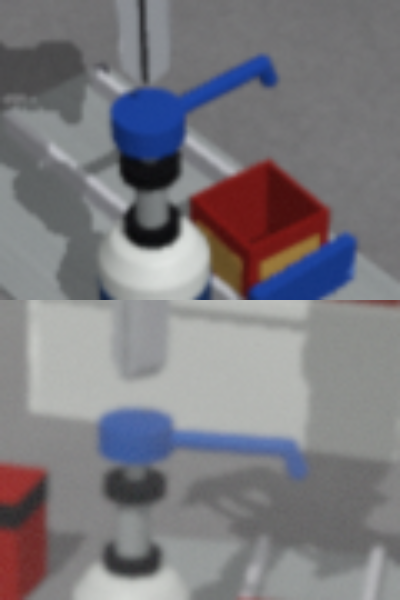

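The tip is still visibly above the cap in both crops (tip bottom (148,80) and (140,378); cap top centre about (148,104) and (137,421)). I'll triangulate both points across the two views.

```bash
python3 - <<'E'
from h import *
np.set_printoptions(precision=4,suppress=True)
S=dict(np.load('scene.npz'));D=dict(np.load('side.npz'))
Pm=lambda c:np.diag([1,1,1])@np.array([[c['fx'],0,c['cx']],[0,c['fy'],c['cy']],[0,0,1]])@np.c_[c['R'],c['t']]
for n,a,b in(('captop',(220+148*.3,90+104*.3),(280+137*.3,90+121*.3)),('tip',(220+148*.3,90+82*.3),(280+140*.3,90+76*.3)),('spout end',(220+270*.3,90+84*.3),(280+297*.3,90+176*.3)),('stop top R',(220+354*.3,90+236*.3),None)):
    if b is None: continue
    X=cv2.triangulatePoints(Pm(S),Pm(D),np.array(a).reshape(2,1),np.array(b).reshape(2,1))[:,0];X=X[:3]/X[3]
    def pr(c): 
        x=Pm(c)@np.r_[X,1];return x[:2]/x[2]
    print(n,X,w2st(X),pr(S)-a,pr(D)-b)
# flat cap-top points in each view's depth
for n,c in(('S',S),('D',D)):
    P=pts(c);H=hsv(c);s=w2st(P);m=(H[...,0]>100)&(H[...,0]<130)&(H[...,1]>120)&(np.hypot(s[...,0]-.085,s[...,1])<.03)&(P[...,2]>.12)
    print(n,m.sum(),np.percentile(P[m],[2,50,98],0))
E
```

```text
captop [ 0.5996 -0.0105  0.175 ] [ 0.0841 -0.0016] [-0.1168  0.9028] [ 0.4413 -0.6356]
tip [ 0.6002 -0.0074  0.1969] [0.0849 0.0014] [ 0.2626 -1.7876] [-0.8776  1.2455]
spout end [ 0.5158 -0.0102  0.1518] [0.0003 0.0018] [ 0.0484 -0.3363] [-0.1754  0.2549]
S 425 [[ 0.5746 -0.0233  0.1444]
 [ 0.6048 -0.0037  0.1751]
 [ 0.6205  0.0105  0.178 ]]
D 261 [[ 0.5747 -0.0143  0.1608]
 [ 0.598   0.0056  0.1714]
 [ 0.6146  0.012   0.1765]]
```

```bash
(python3 -m crank '0 0 0.003 0;0 0 0.003 0;0 0 0 0'; for i in 1; do python3 -m crank '0 0 0.002 0;0 0 0 0';python3 -m crank '0 0 0.002 0;0 0 0 0';python3 -m crank '0 0 0.002 0;0 0 0 0'; done) | grep -E 'ee_|contact|clock'
```

```text
clock: 16.9
ee_pos: [0.6, -0.009, 0.1623]
contact_force: [-0.6, 0.6, -0.8]
clock: 17.1
ee_pos: [0.6003, -0.009, 0.1606]
contact_force: [0.2, -0.2, 0.3]
clock: 17.3
ee_pos: [0.6003, -0.009, 0.1587]
contact_force: [-0.3, 0.4, 0.6]
clock: 17.5
ee_pos: [0.6003, -0.009, 0.1567]
contact_force: [-0.1, 0.0, -0.1]
```

```bash
(python3 -m crank '0 0 0.002 0;0 0 0 0';python3 -m crank '0 0 0.002 0;0 0 0 0';python3 -m crank '0 0 0.002 0;0 0 0 0') | grep -E 'ee_|contact|clock'
python3 - <<'E'
from h import *
from cell import ctrl
c=ctrl.capture('scene')['color'][90:180,220:340];a=ctrl.capture('side')['color'][90:180,280:400]
cv2.imwrite('pics/w7.png',np.vstack([cv2.resize(c,(400,300)),cv2.resize(a,(400,300))])[...,::-1])
E
```

```text
clock: 17.7
ee_pos: [0.6003, -0.009, 0.1547]
contact_force: [0.9, -0.4, 0.4]
clock: 17.9
ee_pos: [0.6003, -0.009, 0.1527]
contact_force: [0.4, 0.4, -0.3]
clock: 18.1
ee_pos: [0.6003, -0.009, 0.1506]
contact_force: [-0.3, -0.2, 0.3]
```

View pics/w7.png

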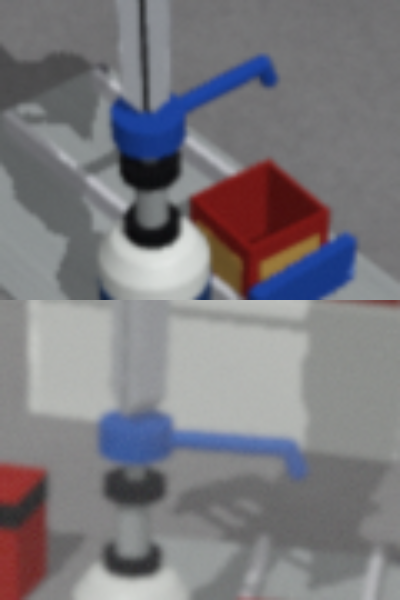

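The tips are now almost on the cap: (148,112) in the top crop, (137,415) in the bottom one. The cap is still unpressed.

```bash
(python3 -m crank '0 0 0.001 0;0 0 0 0';python3 -m crank '0 0 0.001 0;0 0 0 0';python3 -m crank '0 0 0.001 0;0 0 0 0') | grep -E 'ee_|contact|clock'
```

```text
clock: 18.4
ee_pos: [0.6004, -0.009, 0.1499]
contact_force: [-0.1, 0.2, 0.8]
clock: 18.6
ee_pos: [0.6004, -0.009, 0.1488]
contact_force: [-0.4, -0.0, 0.1]
clock: 18.8
ee_pos: [0.6004, -0.009, 0.1478]
contact_force: [0.6, -0.6, 0.3]
```

```bash
(python3 -m crank '0 0 0.001 0;0 0 0 0';python3 -m crank '0 0 0.001 0;0 0 0 0';python3 -m crank '0 0 0.001 0;0 0 0 0') | grep -E 'ee_|contact|clock'
```

```text
clock: 19.0
ee_pos: [0.6004, -0.009, 0.1468]
contact_force: [-0.2, 0.2, 0.4]
clock: 19.2
ee_pos: [0.6006, -0.009, 0.1463]
contact_force: [0.3, -0.6, 1.0]
clock: 19.4
ee_pos: [0.6006, -0.009, 0.1454]
contact_force: [-0.7, 0.7, 4.3]
```

```bash
(python3 -m crank '0 0 0.001 0;0 0 0.001 0;0 0 0 0';python3 -m crank '0 0 0.001 0;0 0 0.001 0;0 0 0 0';python3 -m crank '0 0 0.001 0;0 0 0.001 0;0 0 0 0') | grep -E 'ee_|contact|clock'
```

```text
clock: 19.7
ee_pos: [0.6006, -0.009, 0.1431]
contact_force: [-0.9, 0.4, 5.1]
clock: 20.0
ee_pos: [0.6007, -0.0091, 0.1413]
contact_force: [-1.5, 0.6, 5.7]
clock: 20.3
ee_pos: [0.6007, -0.009, 0.1395]
contact_force: [-1.8, 0.2, 7.1]
```

```bash
(python3 -m crank '0 0 0.001 0;0 0 0.001 0;0 0 0 0';python3 -m crank '0 0 0.001 0;0 0 0 0';python3 -m crank '0 0 0.001 0;0 0 0 0') | grep -E 'ee_|contact|clock'
```

```text
clock: 20.6
ee_pos: [0.6007, -0.0091, 0.1377]
contact_force: [-1.2, 0.2, 7.3]
clock: 20.8
ee_pos: [0.6007, -0.009, 0.1368]
contact_force: [-2.2, -0.6, 8.4]
clock: 21.0
ee_pos: [0.6007, -0.009, 0.1359]
contact_force: [-1.0, 0.2, 9.6]
```

Force is 9.6 N, with the cap about 10.5 mm down. I'll add half a millimetre at a time and hold.

```bash
(python3 -m crank '0 0 0.0005 0;0 0 0 0;0 0 0 0';python3 -m crank '0 0 0.0005 0;0 0 0 0;0 0 0 0';python3 -m crank '0 0 0 0;0 0 0 0') | grep -E 'ee_|contact|clock'
```

```text
clock: 21.3
ee_pos: [0.6007, -0.009, 0.1356]
contact_force: [-2.1, 0.1, 9.8]
clock: 21.6
ee_pos: [0.6007, -0.009, 0.1351]
contact_force: [-1.2, -0.0, 9.4]
clock: 21.8
ee_pos: [0.6007, -0.0091, 0.1352]
contact_force: [-2.7, 0.2, 8.4]
```

```bash
(python3 -m crank '0 0 0.0005 0;0 0 0 0;0 0 0 0;0 0 0 0';python3 -m crank '0 0 0.0004 0;0 0 0 0;0 0 0 0;0 0 0 0') | grep -E 'ee_|contact|clock'
cat > sp.py <<'E'
from h import *
from cell import ctrl
def sp(c):
    P=pts(c);H=hsv(c);s=w2st(P);m=(H[...,0]>100)&(H[...,0]<130)&(H[...,1]>120)&(s[...,0]>.012)&(s[...,0]<.05)&(abs(s[...,1])<.02)&(P[...,2]>.12)
    v,u=np.nonzero(m);return m.sum(),v.mean()-np.polyval([0],0),u.mean(),np.median(P[m][:,2])
for n in('side','scene'):
    c=ctrl.capture(n);print(n,'was',sp(dict(np.load(n+'.npz'))),'now',sp(c));tin(c)
E
python3 sp.py
```

```text
clock: 22.2
ee_pos: [0.6008, -0.009, 0.1347]
contact_force: [-2.2, 0.7, 8.8]
clock: 22.6
ee_pos: [0.6007, -0.0091, 0.1343]
contact_force: [-2.1, 0.9, 9.7]
side was (np.int64(13), np.float64(131.92307692307693), np.float64(346.0), np.float64(0.16897848631687287)) now (np.int64(78), np.float64(139.10256410256412), np.float64(350.84615384615387), np.float64(0.15684698430758265))
tin n 229 ((0.0023791659623384476, -0.0009189732372760773), (0.06295520812273026, 0.05875449627637863), 85.20612335205078) y [-0.03203246  0.03070136] x [-0.02700116  0.03192745]
scene was (np.int64(96), np.float64(113.38541666666667), np.float64(288.8125), np.float64(0.1706315353931802)) now (np.int64(95), np.float64(118.83157894736843), np.float64(288.6421052631579), np.float64(0.15856651791875181))
tin n 257 ((0.0036007314920425415, -0.002095356583595276), (0.06184868887066841, 0.06126553565263748), 86.92900085449219) y [-0.03313762  0.02940616] x [-0.02682424  0.03450102]
```

The spout has dropped about 12 mm in both views, so the cap is fully down. Releasing.

```bash
python3 -m crank '0 0 -0.003 0;0 0 -0.004 0;0 0 -0.005 0;0 0 -0.01 0;0 0 -0.02 0;0 0 -0.03 0;0 0 -0.03 0;0 0 0 0;0 0 0 0;0 0 0 0;0 0 0 0;0 0 0 0'; python3 sp.py; python3 -c "
from cell import ctrl
print(ctrl.finish_job())"
```

```text
clock: 23.9
ee_pos: [0.5998, -0.0089, 0.2337]
orientation: [-3.14, 0.002, 0.823]
contact_force: [0.1, -0.1, 0.5]
finger_gap: 0.0003
finger_force: 0.0
side was (np.int64(13), np.float64(131.92307692307693), np.float64(346.0), np.float64(0.16897848631687287)) now (np.int64(33), np.float64(132.54545454545453), np.float64(348.969696969697), np.float64(0.16877353529874461))
tin n 233 ((0.002156311646103859, -0.0018478259444236755), (0.06421399861574173, 0.05821048468351364), 87.5982894897461) y [-0.03276968  0.03020096] x [-0.02697771  0.03172025]
scene was (np.int64(96), np.float64(113.38541666666667), np.float64(288.8125), np.float64(0.1706315353931802)) now (np.int64(89), np.float64(113.68539325842697), np.float64(288.6292134831461), np.float64(0.17021481506952477))
tin n 259 ((0.003919385373592377, -0.002498585730791092), (0.06243813782930374, 0.06144823133945465), 86.71659851074219) y [-0.03343729  0.02852802] x [-0.02787364  0.03497678]
the job is handed in; nothing more can be done
None
```

I handed the job in at about 24 s: the tin is about 3–5 mm from its seat by camera (limit 10 mm), the cap went fully down at about 10 N and sprang back up, and nothing touched the jar, carton or pot lid; no verdict came back.

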